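Throw the flow-cell clamp with its extension bar

TASK

Lock the flow-cell clamp on the bench: take the steel extension bar from its rest, slide it fully onto the clamp lever's square stub, and with the bar ease the lever over its dead point and on until you have pushed it firmly, but not hard, into the sprung stop pin. Then let the lever settle on the pin, draw the bar off without reopening the clamp, and lay it back in its rest. Keep the fingers off the lever, do not let it snap over, and leave the things standing around where they are.

Things in the scene. Friction and masses are not known exactly. Their poses are not given: they have to be found in the camera images.
- clamp_base: Fixed clamp: base plate 170 x 290 x 12 mm; on its +y half a toggle link, a grey plunger guide, a clear cell and a fence (top 117 mm); in front (-y) a steel lever. Origin on the bench, straight under the lever's vertical pivot; z up, +y towards the cell. The boss of the stop pin (24 x 30 mm, top 82 mm) is centred 75 mm to -x and 45 mm to -y of the pivot; the pin points to +x at the lever.
- clamp_lever (a joint): Lever angle, rad. 0 = open, as it starts; grows clockwise from above. In clamp_base the lever points along -pi/2 + 0.7 - value (angle from +x). A spring resists up to the dead point at 0.60 (1.4 N m, 8 to 12 N at the bar's middle, near 0.3), then pulls on as strongly. The lever first meets the pin at 0.65 to 1.0: set by hand, not measured, so feel for it. The bar has up to 0.1 rad of play on it.
- stop_pin (a joint): How far the sprung stop pin is pressed in, m; 0 = free. 18 N/mm, 45 mm from the pivot. The clamp's own spring alone presses it in 0.4 to 1.7 mm. Firmly home is over 2.3 mm for a moment: 6 to 10 N of push at the bar's middle. Over 4.6 mm (16 N or more) is too hard; 12 N is right, reached some 20 to 45 mm of travel at the bar's middle after first contact.
- lever_arm: The steel lever itself, with collar and stub. Origin on the pivot axis, 75 mm above the bench; x outward along the stub, z up. Turns with joint clamp_lever. Only the bar may push it.
- stub_tip (a point): End of the lever's stub, on its axis, 100 mm from the pivot and 75 mm above the bench. x axis outward along the stub, z up. The stub is 14 mm square, its last 8 mm a nose 9 mm square; it sticks out 45 mm from a collar 30 mm square (its outer face is 55 mm from the pivot).
- bar: Loose steel bar 260 mm long, about 0.35 kg, origin in its middle on its axis, x along it. Rod 16 mm square, gripped at its middle, black cap at the -x end; at the +x end (from +75 to +130 mm) a square socket, 26 mm outside, 18 mm inside, 50 mm deep, open to +x. Fully on the stub its mouth meets the collar and its middle is 185 mm from the pivot.
- bar_rest: Fixed grey rest, plate 200 x 70 x 10 mm with two notched saddles (10 mm thick, at x = +50 and -90 mm) that carry the bar's rod. Origin on the bench under its middle, x along the bar. Notches 26 mm wide, floor 37 mm, tops 53 mm above the bench. The bar lies with its middle over the origin, its axis 45 mm above the bench.
- cup: Loose white cup, 76 mm across, 95 mm high, origin at its foot. Not to be disturbed.
- bottle: Loose clear bottle, 68 mm across, 170 mm high, origin at its foot. Not to be disturbed.
- jar: Loose amber jar, 60 mm across, 70 mm high, origin at its foot. Not to be disturbed.
- tip_box: Loose white box, 75 x 115 x 45 mm, origin under its middle. Not to be disturbed.

How it is judged (in metres and radians):
On the way, in this order (a step that is already met when the one before it is completed fails the run):
1. the bar is slid onto the stub (tip at least 38 mm inside the socket) with the lever still open (x of stub_tip in the frame of bar between 0.07 and 0.092 m and y of stub_tip in the frame of bar between -0.008 and 0.008 m and z of stub_tip in the frame of bar between -0.008 and 0.008 m and value of joint clamp_lever below 0.3 rad), for 0.1 s.
2. with the bar on the stub the lever is pushed firmly into the stop pin (pin pressed in more than 2.3 mm) (x of stub_tip in the frame of bar between 0.07 and 0.105 m and y of stub_tip in the frame of bar between -0.008 and 0.008 m and z of stub_tip in the frame of bar between -0.008 and 0.008 m and value of joint stop_pin above 0.0023 m), for 0.1 s.
At the end, for the whole second after the job is handed in: Lever beyond its dead point (over 0.64 rad), held on the stop pin by its own spring (pin in over 0.2 mm); bar at rest in both saddles (middle within 30 mm along, 9 mm across, axis 40 to 50 mm up, within 0.12 rad of the rest's line, either way round) (value of joint clamp_lever above 0.64 rad and value of joint stop_pin above 0.0002 m and velocity of joint clamp_lever below 0.05 rad/s and x of bar in the frame of bar_rest between -0.03 and 0.03 m and y of bar in the frame of bar_rest between -0.009 and 0.009 m and z of bar in the frame of bar_rest between 0.04 and 0.05 m and angle between the x axis of bar and the x axis of bar_rest, either way round below 0.12 rad and linear speed of bar below 0.02 m/s); the robot touches nothing.
It fails at once if the stop pin is forced (pressed in more than 4.6 mm) (value of joint stop_pin above 0.0046 m).
It fails at once if the lever is pushed with the fingers (over 3 N) instead of the bar (contact force between the fingers and lever_arm above 3 N).
It fails at once if the lever snaps (faster than 5 rad/s) (velocity of joint clamp_lever above 5 rad/s or velocity of joint clamp_lever below -5 rad/s).
It fails at once if the cup, bottle, jar or tip box is pushed over 25 mm away or knocked over (distance of any of cup, bottle, jar, tip_box from where it was at the start of the episode above 0.025 m or angle between any of cup, bottle, jar, tip_box's own z axis and vertical above 0.5 rad).
It also fails if it takes over 72 s, if anything falls off the work surface, if the arm or the gripper's body presses on something with over 40 N, if the wrist force passes 120 N, or if a joint passes its speed limit or range.

ROBOT

A 7-joint arm with a two-finger parallel gripper is mounted at the origin on the work surface. World frame = base frame: x ahead of the robot, y to its left, z up, the work surface at z = 0. Lengths are in mm, angles in rad, forces in N, time in s.
With the tool pointing down it reaches from about 400 to 900 mm from the base axis. Payload 5.6 kg.
Tool frame: the origin (TCP) lies midway between the tips of the shut fingers; the grasp point (between the pads) lies 19 mm behind it (grip_depth is the distance from the TCP to the grasp point, in mm); z points along the fingers, y is the direction in which the jaws open and shut (so a half turn about z gives the same grasp; the last joint's range is limited). The gripper opens to 92 mm and grips with 3 to 60 N. Pads are 20 mm wide; open, the fingers measure 128 mm over their backs; the gripper's body (75 mm by 189 mm) begins 69 mm behind the grasp point.
Start: joints at [1.152, 0.468, -0.012, 1.603, 0.006, 1.071, -0.056], TCP at [238.521, -604.663, 214.592] pointing down, gripper open.
Joint ranges: [-2.53, 2.53], [-0.31, 2.02], [-1.57, 1.55], [0.28, 2.44], [-1.29, 4.43], [0.15, 1.84], [-2.92, 2.92]. Speed limits (rad/s): [2.57, 2.57, 3.14, 3.14, 3.14, 3.14, 3.14].

INTERFACE

Orientations are given as a 3x3 rotation matrix whose columns are the frame's x, y, z axes.
In Python, from cell import * gives the robot as it stands.
- The arm moves only by the tool arm_command, never from a script. Its argument "deltas" is a list of rows, each a list of 3 entries, a list of its own where there are three numbers: the closure, from 0 (fully open) to 1 (shut), then the shift along the world's x, y, z in cm, then the turn, a rotation vector about the world's x, y, z in degrees. In form: [[jaw, [dx, dy, dz], [wx, wy, wz]], ...]. A call has 1 to 12 rows; each row is the pose to reach, as a shift and turn from the pose commanded when the call began; what a row does not reach only later rows make up. A row lasts 1/8 s, in which the tool goes at most 62.5 mm and 10.7 degrees, less where a joint would pass 70% of its speed; a pose out of reach is approached as far as the arm can. A call with a gripper value outside its range is refused whole. The fingers move at their own pace and stop on an object; the grip force is fixed at half the most. Time passes only in rows, so rows that repeat a pose let the fingers close. It gives the time, the measured TCP pose, the force and the opening at its end, in the units of the state.
- get_obs(): the state, without advancing time (a new reading comes with each control period).
- read_camera(name): name is "scene" or "top" or "wrist"; returns a dict with "frame" (420x560x3 uint8, red, green, blue), "depth" (420x560 float32, mm along the optical axis (not along the pixel's ray), 0 where there is no reading), "fx", "fy", "cx", "cy" (pixels), "R" (3x3) and "t" (3): a world point X has camera coordinates R X + t. Camera axes: x right, y down, z forward; pixel columns grow to the right and rows downward; lengths in mm; the calibration is good to about 2 mm. A picture is of the moment at which its call begins.
- finish_job(): hands the job in, once; it reports no verdict.
The state is a dict: "t": time; "joint_pos": joint angles; "dq": joint speeds; "effort": joint torques, N m; "tool_pos": TCP position; "ee_rot": TCP orientation; "wrist_force": force on the tool from outside, world axes, zero at the start; "wrist_torque": the same for the moment, N m; "grip_width": finger opening in mm.
Only numpy, scipy, OpenCV 4.12 (cv2) and the standard library are available. Lean on these libraries where they do the work, as an engineer would, in place of code of your own. Each camera call takes 0.05 s, during which the arm holds its last target. There are 200 camera calls.

## Working session

There is one attempt and no reset: what is moved stays moved. The work goes in short steps, Python scripts to look and compute and a tool call to move; the robot and the scene stay as the last step left them, time stands still between calls to the robot, and variables do not carry over. Pictures are saved under pics/ and viewed, about 8 in all and at most 12, crops included, and the job is handed in when it is done.

Besides the shell and the picture viewer there is one more tool, called after "Request:" as a command line: name --argument value ..., lists and objects as JSON in quotes. arm_command: Moves the arm, as the interface text tells. Its arguments: {"type":"object","properties":{"deltas":{"type":"array","items":{"type":"array"}}},"required":["deltas"]}

```bash
mkdir -p pics; ls
python3 - <<'E'
from cell import *
import cv2,numpy as np
o=get_obs();print(o)
for n in("scene","top"):
    c=read_camera(n);np.savez(f"{n}0.npz",**c)
    cv2.imwrite(f"pics/{n}0.png",cv2.cvtColor(c["frame"],cv2.COLOR_RGB2BGR))
    print(n,c["fx"],c["cx"],c["cy"],c["R"],c["t"])
E
```

```text
pics
{'t': 0.0, 'joint_pos': array([ 1.15201655,  0.46836163, -0.01161509,  1.60362005,  0.0059868 ,
        1.0713899 , -0.05630314]), 'dq': array([ 7.73440472e-04, -1.84118382e-04, -2.41639031e-04, -6.05817389e-04,
        1.28681234e-03,  7.62495716e-05,  1.60134229e-03]), 'effort': array([ 1.12790888e-04, -5.20561659e+01, -1.24878169e-02, -2.43746728e+01,
       -5.66955423e-02,  1.72257680e-02,  1.78163505e-04]), 'tool_pos': array([ 238.2807597 , -604.12539474,  213.65191224]), 'ee_rot': array([[ 9.30244624e-01,  3.66939226e-01, -7.36996462e-04],
       [ 3.66939951e-01, -9.30243287e-01,  1.58089472e-03],
       [-1.05493726e-04, -1.74105226e-03, -9.99998479e-01]]), 'wrist_force': array([0.31638594, 0.03311535, 0.03019482]), 'wrist_torque': array([-0.00626724, -0.01022766, -0.0030072 ]), 'grip_width': 92.21247536654796}
scene 524.824182268322 287.07446997770825 215.73927038009023 [[-0.13581574  0.9907324  -0.00184346]
 [ 0.78145949  0.10598318 -0.61488912]
 [-0.60899519 -0.08495221 -0.78861142]] [ 109.21597936 -407.81662195 1679.33698178]
top 425.1971915274958 277.2708197340249 202.78519084469966 [[ 0.01823738 -0.99980016  0.00818742]
 [-0.98747564 -0.01929487 -0.15658726]
 [ 0.15671394 -0.00522914 -0.98763019]] [ -47.90622163  571.48223825 1001.27737009]
```

View pics/scene0.png

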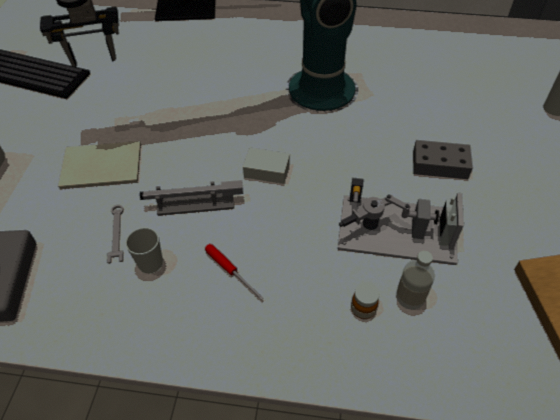

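View pics/top0.png

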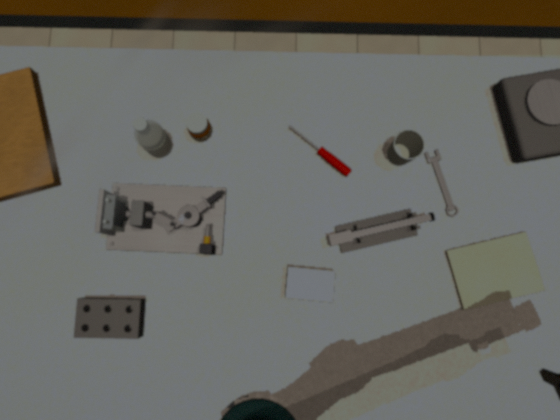

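The bar lies at about (327–432, 217–238) in the top view with its socket on the left (+y). The clamp is at (100–225, 183–255), with the pivot near (190, 215) and the lever pointing right and up. Next I'll turn these into positions using depth.

```bash
cat > h.py <<'E'
import numpy as np,cv2
def cloud(c):
    d=c["depth"].astype(float);v,u=np.mgrid[:d.shape[0],:d.shape[1]]
    p=np.stack([(u-c["cx"])/c["fx"]*d,(v-c["cy"])/c["fy"]*d,d],-1)
    X=(p-c["t"])@c["R"]; X[d==0]=np.nan; return X
def rect(P):
    (c,s,a)=cv2.minAreaRect(P[:,:2].astype(np.float32)); return np.round(c,1),np.round(s,1),round(a,2)
def axis(P):
    m=P[:,:2].mean(0);w,v=np.linalg.eigh(np.cov((P[:,:2]-m).T));return m.round(1),np.degrees(np.arctan2(*v[::-1,1])).round(2)
def box(X,u0,u1,v0,v1,z0,z1):
    P=X[v0:v1,u0:u1].reshape(-1,3);return P[(P[:,2]>z0)&(P[:,2]<z1)]
def proj(c,X):
    q=np.asarray(X)@c["R"].T+c["t"];return np.stack([q[...,0]/q[...,2]*c["fx"]+c["cx"],q[...,1]/q[...,2]*c["fy"]+c["cy"]],-1)
E
python3 - <<'E'
from h import *
for n,B,C in(("top",(315,445,200,260),(90,235,175,260)),("scene",(130,250,170,220),(330,470,170,265))):
    c=dict(np.load(n+"0.npz"));X=cloud(c)
    print(n,"bench",np.nanmedian(X[100:300:5,240:300:5,2]))
    for z in((4,20),(47,70)):
        P=box(X,*B,*z);print("bar",z,len(P),rect(P),axis(P),np.median(P[:,2]))
    for z in((6,20),(60,130),(72,86),(86,98),(98,125)):
        P=box(X,*C,*z);print("clamp",z,len(P),rect(P),axis(P),np.median(P[:,2]))
c=dict(np.load("top0.npz"))
im=cv2.cvtColor(c["frame"],cv2.COLOR_RGB2BGR)
a=cv2.resize(im[175:265,90:240],None,fx=5,fy=5,interpolation=cv2.INTER_CUBIC)
cv2.imwrite("pics/c1.png",cv2.convertScaleAbs(a,alpha=1.6))
E
```

```text
top bench 1.3029798079734682
bar (4, 20) 1981 (array([ 516.1, -298.3]), array([150.4, 330.3]), 1.05) (array([ 513.3, -294.8]), np.float64(96.86)) 10.433091212053593
bar (47, 70) 897 (array([ 514.6, -291.4]), array([ 42.1, 262.6]), 14.24) (array([ 512.5, -282.2]), np.float64(104.24)) 55.22827871779381
clamp (6, 20) 5305 (array([535.6, 254.2]), array([208., 359.]), 1.71) (array([531.8, 233.5]), np.float64(91.7)) 13.093366241713124
clamp (60, 130) 2690 (array([522.4, 235.2]), array([282.9, 153.2]), 89.45) (array([529.7, 257.3]), np.float64(86.24)) 91.42571057957008
clamp (72, 86) 721 (array([532.3, 234. ]), array([269., 156.]), 84.53) (array([521.6, 194.7]), np.float64(85.66)) 81.18013029870275
clamp (86, 98) 1024 (array([527.5, 240.3]), array([258.1, 141.9]), 85.8) (array([533. , 243.4]), np.float64(88.31)) 92.21647008300643
clamp (98, 125) 788 (array([536.1, 270.5]), array([212.1,  99.2]), 89.45) (array([533.6, 327.8]), np.float64(85.22)) 100.87744692305156
scene bench 0.9001637970862335
bar (4, 20) 1420 (array([ 492.1, -312. ]), array([173. , 332.5]), 7.93) (array([ 514.6, -297.1]), np.float64(89.2)) 9.853821676211115
bar (47, 70) 790 (array([ 513.1, -288. ]), array([ 47. , 262.1]), 14.36) (array([ 514.6, -277.8]), np.float64(104.05)) 53.28741210551058
clamp (6, 20) 4192 (array([491. , 261.8]), array([313.6, 376.7]), 4.86) (array([547.4, 239.6]), np.float64(107.45)) 12.5425744570896
clamp (60, 130) 2484 (array([588.4, 235.4]), array([281.5, 250.5]), 79.77) (array([541.8, 257.9]), np.float64(85.07)) 89.00932422765176
clamp (72, 86) 750 (array([517.5, 234.6]), array([154.5, 282.3]), 1.97) (array([538.1, 203.4]), np.float64(80.61)) 79.86910364863213
clamp (86, 98) 863 (array([540.8, 247.1]), array([ 98.7, 263. ]), 0.71) (array([539.4, 255.9]), np.float64(87.26)) 92.7022687175226
clamp (98, 125) 584 (array([576.2, 304.8]), array([210.3, 211.1]), 24.8) (array([543.5, 329.5]), np.float64(93.84)) 102.22628476949069
```

View pics/c1.png

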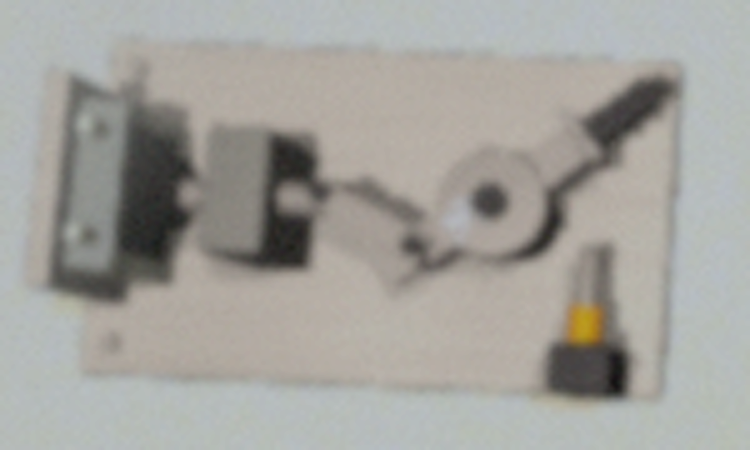

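```bash
cat >> h.py <<'E'
def ray(c,u,v,z):
    d=c["R"].T@np.array([(u-c["cx"])/c["fx"],(v-c["cy"])/c["fy"],1]);o=-c["R"].T@c["t"]
    return (o+d*(z-o[2])/d[2])
E
python3 - <<'E'
from h import *
c=dict(np.load("top0.npz"));X=cloud(c)
f=lambda x,y,z:ray(c,90+(x-2)/5,175+(y-2)/5,z).round(1)
Q=[f(*p,12) for p in((118,42),(685,65),(660,400),(82,375))]
print(Q,[np.linalg.norm(Q[i]-Q[i-1]).round(1) for i in range(4)])
m=sum(Q)/4;print("mid",m)
for p in((490,200),(460,180),(530,200),(560,140),(635,110),(665,85),(590,365),(595,260)):
    z=np.nanmedian(X[175+p[1]//5-1:177+p[1]//5,90+p[0]//5-1:92+p[0]//5,2]);print(p,z,f(*p,z))
s=dict(np.load("scene0.npz"));im=cv2.cvtColor(s["frame"],cv2.COLOR_RGB2BGR)
a=cv2.resize(im[170:265,325:475],None,fx=5,fy=5,interpolation=cv2.INTER_CUBIC)
cv2.imwrite("pics/c2.png",cv2.convertScaleAbs(a,alpha=1.6))
for nm,c in(("top",c),("scene",s)):
  X=cloud(c)
  b=(315,445,200,260) if nm=="top" else (130,250,170,220)
  P=box(X,*b,49,70);d=np.array([np.cos(np.radians(104.2)),np.sin(np.radians(104.2))])
  r=P[:,:2]-[514,-290];a=r@d;n=r@[-d[1],d[0]]
  for lo in range(-130,130,20):
    k=(a>lo)&(a<lo+20);print(nm,lo,k.sum(),np.median(n[k]).round(1),np.median(P[k,2]).round(1))
E
```

```text
[array([620.5, 382.1,  12. ]), array([614.3,  92.7,  12. ]), array([444.3,  98.9,  12. ]), array([451.3, 386.7,  12. ])] [np.float64(169.3), np.float64(289.5), np.float64(170.1), np.float64(287.9)]
mid [532.6 240.1  12. ]
(490, 200) 95.68591609969235 [532.4 171.3  95.7]
(460, 180) 87.54998361161616 [542.6 187.5  87.5]
(530, 200) 88.25056644039152 [533.7 154.1  88.3]
(560, 140) 85.31443745443869 [562.9 141.9  85.3]
(635, 110) 82.03919753109338 [578.5 107.5  82. ]
(665, 85) 75.86185453600123 [592.   94.5  75.9]
(590, 365) 82.58104573550078 [457.5 123.5  82.6]
(595, 260) 73.52885670373772 [507.5 124.7  73.5]
top -130 60 -0.3 54.6
top -110 61 -0.8 54.6
top -90 76 -0.7 54.6
top -70 56 -0.3 54.7
top -50 53 -0.1 53.9
top -30 54 -0.8 54.3
top -10 55 -0.2 54.5
top 10 55 -0.9 54.3
top 30 65 -0.1 54.0
top 50 76 -0.7 54.3
top 70 77 -0.5 58.6
top 90 90 -0.2 59.6
top 110 95 -0.5 59.3
scene -130 47 -3.8 53.3
scene -110 43 -4.0 52.4
scene -90 71 -3.3 52.6
scene -70 41 -3.0 52.4
scene -50 37 -1.8 53.0
scene -30 43 -2.0 52.8
scene -10 41 -1.7 53.2
scene 10 41 -2.3 52.6
scene 30 41 -3.6 52.8
scene 50 68 -2.1 52.5
scene 70 66 -4.0 55.3
scene 90 81 -4.8 57.5
scene 110 76 -5.9 57.3
```

View pics/c2.png

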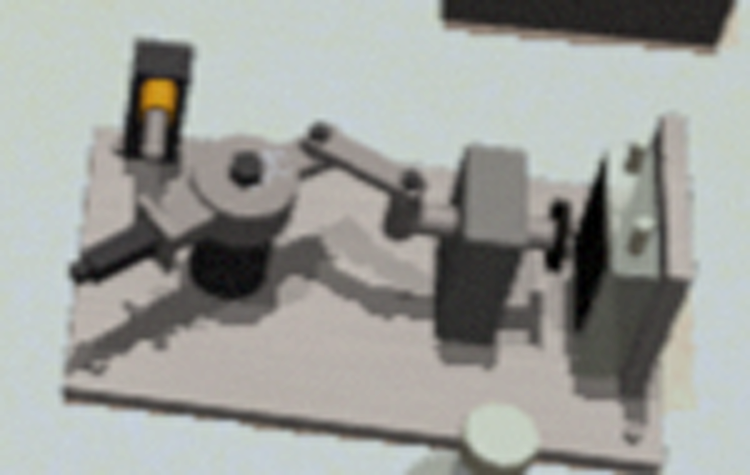

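The pivot is at about (532, 171) with plate yaw near −1.5°, and the stub tip is near (594, 94). The bar's middle is at (514, −290) with yaw 104.2°. Measured sizes (170×289 plate, 262 bar) match the given ones. I'll move above the bar.

Request:
arm_command --deltas '[[0,[5,6,0],[0,0,10]],[0,[10,12,0],[0,0,20]],[0,[15,17,-1],[0,0,30]],[0,[20,22,-1],[0,0,40]],[0,[24,27,-2],[0,0,50]],[0,[27.6,31.4,-2],[0,0,60]],[0,[27.6,31.4,-2],[0,0,70]],[0,[27.6,31.4,-2],[0,0,80]],[0,[27.6,31.4,-2],[0,0,82.7]],[0,[27.6,31.4,-2],[0,0,82.7]]]'

```text
t: 1.35
tool_pos: [514.2, -290.6, 194.1]
ee_rot: [[-0.245, 0.969, -0.001], [0.969, 0.245, 0.0], [0.001, -0.001, -1.0]]
wrist_force: [-0.4, 0.1, 0.1]
grip_width: 91.9
```

Run:
```python
from cell import *
from h import *
o=get_obs();print(o["t"],o["tool_pos"],o["ee_rot"],o["joint_pos"])
c=read_camera("wrist");np.savez("w1.npz",**c)
cv2.imwrite("pics/w1.png",cv2.cvtColor(c["frame"],cv2.COLOR_RGB2BGR))
print(c["fx"],c["R"],-c["R"].T@c["t"])
X=cloud(c).reshape(-1,3)
d=np.array([np.cos(np.radians(104.2)),np.sin(np.radians(104.2))])
r=X[:,:2]-[514,-290];a=r@d;n=r@[-d[1],d[0]]
for lo in range(-130,130,20):
    k=(a>lo)&(a<lo+20)&(abs(n)<25)&(X[:,2]>47)&(X[:,2]<65)
    if k.sum()>20: print(lo,k.sum(),np.percentile(n[k],[2,50,98]).round(1),np.median(X[k,2]).round(1),a[k].min().round(1),a[k].max().round(1))
```

```text
1.35 [ 514.24743832 -290.56611022  194.13860166] [[-2.45193743e-01  9.69473868e-01 -6.69675231e-04]
 [ 9.69473885e-01  2.45194089e-01  4.94610088e-04]
 [ 6.43711963e-04 -5.27957349e-04 -9.99999653e-01]] [ 0.79309433  0.43411698 -0.43420937  1.7493744   0.21092878  1.00509845
  0.5281703 ]
353.94025101382294 [[ 9.69899336e-01  2.43505728e-01  4.88562037e-04]
 [ 2.34851184e-01 -9.35954118e-01  2.62363889e-01]
 [ 6.43443815e-02 -2.54351823e-01 -9.64968886e-01]] [ 495.33387002 -219.39368582  364.6270339 ]
-130 348 [-9.7  0.4  9.5] 53.4 -129.9 -110.0
-110 317 [-16.1  -0.6  15. ] 53.3 -110.0 -90.0
-90 475 [-19.9   0.3  20.2] 53.3 -90.0 -70.1
-70 311 [-7.3 -0.6  7. ] 53.3 -70.0 -50.0
-50 358 [-8.1 -0.2  7.7] 53.3 -50.0 -30.0
-30 374 [-8.  -0.6  7.6] 53.3 -30.0 -10.0
-10 393 [-7.9 -0.7  7.5] 53.3 -9.9 10.0
10 393 [-7.8 -0.7  7.3] 53.3 10.5 29.7
30 452 [-17.1  -0.3  17.5] 53.4 30.3 49.6
50 631 [-19.7   0.1  20. ] 53.5 50.1 69.6
70 697 [-13.1  -0.7  12.5] 58.2 70.4 89.6
90 828 [-12.9  -0.7  12.3] 58.4 90.2 109.7
110 864 [-12.7   0.1  12. ] 58.4 110.1 130.0
```

View pics/w1.png

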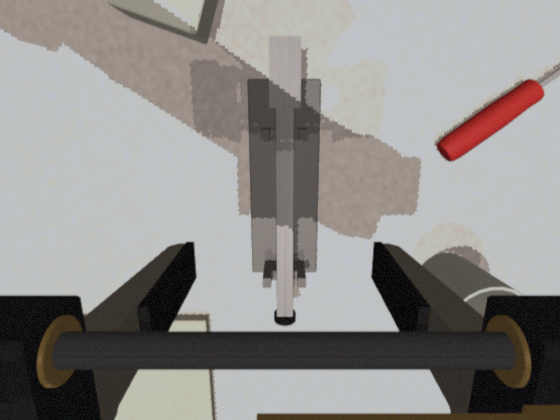

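The wrist view shows the bar centred between the jaws: socket at (285, 60), cap at (285, 317). The depth profile confirms yaw 104.2° and an axis offset of at most 0.5 mm. I'll descend and grasp.

Request:
arm_command --deltas '[[0,[0,0,-5],[0,0,0]],[0,[0,0,-10],[0,0,0]],[0,[0,0,-14],[0,0,0]],[0,[0,0,-16.7],[0,0,0]],[0,[0,0,-16.7],[0,0,0]],[1,[0,0,-16.7],[0,0,0]],[1,[0,0,-16.7],[0,0,0]],[1,[0,0,-16.7],[0,0,0]],[1,[0,0,-16.7],[0,0,0]],[1,[0,0,-16.7],[0,0,0]],[1,[0,0,-16.7],[0,0,0]]]'

```text
t: 2.78
tool_pos: [514.5, -290.7, 27.6]
ee_rot: [[-0.246, 0.969, 0.0], [0.969, 0.246, -0.0], [-0.0, 0.0, -1.0]]
wrist_force: [-0.2, -0.1, 0.2]
grip_width: 34.0
```

Run:
```python
from h import *
X=cloud(dict(np.load("w1.npz"))).reshape(-1,3)
d=np.array([np.cos(np.radians(104.2)),np.sin(np.radians(104.2))])
r=X[:,:2]-[514,-290];a=r@d;n=r@[-d[1],d[0]]
k=(abs(n)<6)&(X[:,2]>49)&(X[:,2]<65);print("bar",a[k].min(),a[k].max())
k=(abs(n)<34)&(abs(n)>22)&(X[:,2]>6)&(X[:,2]<14);print("plate",a[k].min(),a[k].max())
k=(abs(n)<18)&(abs(n)>13.5)&(X[:,2]>51)&(X[:,2]<55);print("saddle",np.unique(a[k].round()))
k=(abs(a)<80)&(X[:,2]>6)&(X[:,2]<14)&(abs(n)<45);print("plate n",np.percentile(n[k],[1,99]))
```

```text
bar -132.33768443308784 131.3208222774717
plate -96.34551381004592 103.17618080305115
saddle [-92. -91. -90. -89. -88. -87. -86. -85. -84. -83. -82. -81.  49.  50.
  51.  52.  53.  54.  55.  56.  57.  58.]
plate n [-34.08581454  34.66161141]
```

Request:
arm_command --deltas '[[1,[0,0,0],[0,0,0]],[1,[0,0,0],[0,0,0]],[1,[0,0,0],[0,0,0]],[1,[0,0,0],[0,0,0]],[1,[0,0,0],[0,0,0]]]'

```text
t: 3.4
tool_pos: [514.6, -290.6, 27.6]
ee_rot: [[-0.246, 0.969, 0.0], [0.969, 0.246, -0.0], [-0.0, 0.0, -1.0]]
wrist_force: [1.0, -0.8, -1.0]
grip_width: 15.7
```

Request:
arm_command --deltas '[[1,[0,0,2],[0,0,0]],[1,[0,0,5],[0,0,0]],[1,[0,0,9],[0,0,0]],[1,[2,3,11],[0,0,4]],[1,[5,7,11],[0,0,8]],[1,[8,11,11],[0,0,12]],[1,[11,15,11],[0,0,16]],[1,[14,19,11],[0,0,20]],[1,[16,23,11],[0,0,24.4]],[1,[18.3,25.5,9],[0,0,24.4]],[1,[18.3,25.5,6.5],[0,0,24.4]],[1,[18.3,25.5,6.5],[0,0,24.4]]]'

```text
t: 4.9
tool_pos: [695.6, -35.8, 91.0]
ee_rot: [[-0.625, 0.781, -0.005], [0.781, 0.625, -0.0], [0.003, -0.004, -1.0]]
wrist_force: [-0.6, -0.1, -2.1]
grip_width: 15.4
```

Run:
```python
from cell import *
from h import *
o=get_obs();print(o["t"],o["tool_pos"],o["ee_rot"].round(4).tolist(),o["joint_pos"].round(3),o["wrist_force"],o["wrist_torque"])
c=read_camera("wrist");np.savez("w2.npz",**c)
cv2.imwrite("pics/w2.png",cv2.convertScaleAbs(cv2.cvtColor(c["frame"],cv2.COLOR_RGB2BGR),alpha=1.3))
X=cloud(c).reshape(-1,3)
x=o["ee_rot"][:2,0];x/=np.linalg.norm(x);r=X[:,:2]-o["tool_pos"][:2];a=r@x;n=r@[-x[1],x[0]]
print("yaw",np.degrees(np.arctan2(x[1],x[0])))
for lo in list(range(-130,130,20))+list(range(130,200,10)):
    w=10 if lo>=130 else 20
    k=(a>lo)&(a<lo+w)&(abs(n)<25)&(X[:,2]>(70 if lo>130 else 100))&(X[:,2]<140)
    if k.sum()>20: print(lo,k.sum(),np.percentile(n[k],[2,50,98]).round(1),np.median(X[k,2]).round(1),a[k].min().round(1),a[k].max().round(1))
```

```text
4.9 [695.63429247 -35.80217955  91.01211638] [[-0.6247, 0.7809, -0.0048], [0.7809, 0.6247, -0.0004], [0.0026, -0.004, -1.0]] [ 0.328  0.741 -0.494  1.534  0.398  0.973  0.391] [-0.59139313 -0.08331497 -2.10007311] [-6.39487277e-02 -1.85427618e-01 -1.57386324e-04]
yaw 128.6590202613044
-90 136 [-6.8  1.2  8.8] 116.5 -73.7 -70.0
-70 1071 [-6.7  1.2  8.6] 116.7 -69.9 -50.0
-50 205 [-6.6  1.2  8.9] 116.7 -50.0 -45.3
-30 992 [-6.8  0.7  8.5] 116.7 -25.9 -10.0
-10 3334 [-20.1   0.6  21.8] 117.0 -10.0 10.0
10 2459 [-20.6   1.1  22.2] 117.1 10.0 30.0
30 1738 [-6.8  1.   8.5] 116.8 30.0 50.0
50 1941 [-6.7  1.   8.6] 116.8 50.0 69.8
70 3319 [-11.5   0.9  13.2] 121.6 70.0 90.0
90 4320 [-11.6   0.9  13.3] 121.9 90.0 110.0
110 518 [-11.5   0.9  13.2] 121.8 110.0 112.4
```

View pics/w2.png

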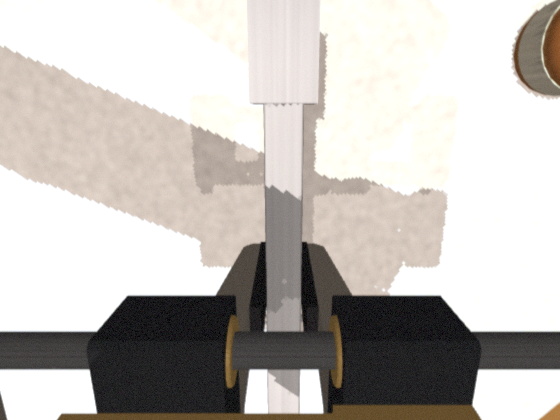

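Request:
arm_command --deltas '[[1,[0,0,-1.5],[0,0,0]],[1,[0,0,-3],[0,0,0]],[1,[0,0,-3.4],[0,0,0]],[1,[0,0,-3.4],[0,0,0]],[1,[0,0,-3.4],[0,0,0]]]'

```text
t: 5.58
tool_pos: [697.9, -35.6, 59.1]
ee_rot: [[-0.624, 0.781, 0.001], [0.781, 0.624, 0.0], [-0.0, 0.001, -1.0]]
wrist_force: [0.3, -0.2, -2.6]
grip_width: 15.5
```

```bash
cat > chk.py <<'E'
from cell import *
from h import *
import sys
o=get_obs();print(o["t"],o["tool_pos"].round(1),o["ee_rot"].round(4).tolist(),o["wrist_force"].round(1),o["wrist_torque"].round(2))
E
python3 - <<'E'
exec(open('chk.py').read())
x=o["ee_rot"][:2,0];x/=np.linalg.norm(x);y=np.array([-x[1],x[0]])
ims=[]
for nm in("top","scene","wrist"):
    c=read_camera(nm);np.savez(nm+"3.npz",**c);X=cloud(c).reshape(-1,3)
    r=X[:,:2]-o["tool_pos"][:2];a=r@x;n=r@y
    print(nm)
    for lo in range(-120,200,10):
        k=(a>lo)&(a<lo+10)&(abs(n)<26)&(X[:,2]>66)&(X[:,2]<100)
        if k.sum()>8: print(lo,k.sum(),np.percentile(n[k],[5,50,95]).round(1),np.median(X[k,2]).round(1))
    if nm!="wrist":
        P=o["tool_pos"]+np.array([130*x[0],130*x[1],18]);u,v=proj(c,P).astype(int)
        im=cv2.cvtColor(c["frame"],cv2.COLOR_RGB2BGR)[v-38:v+38,u-50:u+50]
        ims.append(cv2.convertScaleAbs(cv2.resize(im,None,fx=7,fy=7,interpolation=cv2.INTER_CUBIC)[:290*2],alpha=1.6));print(u,v)
cv2.imwrite("pics/c3.png",cv2.resize(np.vstack(ims),None,fx=.56,fy=.56))
E
```

```text
5.575 [697.9 -35.6  59.1] [[-0.6243, 0.7812, 0.0008], [0.7812, 0.6243, 0.0001], [-0.0004, 0.0007, -1.0]] [ 0.3 -0.2 -2.6] [-0.05 -0.19 -0.03]
top
20 34 [-6.2  3.1  9.4] 85.2
30 31 [-5.2  3.8  9.2] 84.7
40 33 [-5.3  2.5  9.3] 84.8
50 30 [-5.3  2.5  9. ] 84.7
60 30 [-5.1  2.9  9.3] 85.1
70 39 [-7.8  3.2 13.8] 87.7
80 53 [-10.1   3.5  14.3] 90.2
90 53 [-10.3   3.5  14.1] 90.0
100 54 [-10.    4.3  14.4] 90.1
110 53 [-10.1   3.4  14.3] 90.3
120 53 [-10.    3.4  14.2] 89.7
160 9 [-4.3 -0.8  3.7] 80.5
170 25 [-5.6  1.2  5.7] 82.3
180 29 [-6.5  1.   6.4] 83.1
190 29 [-6.2  1.6  6.5] 82.8
234 181
scene
-120 44 [-9.1 -6.4  6.1] 83.4
-110 44 [-9.6 -5.3  5.6] 83.5
-100 45 [-9.9 -5.8  5.7] 84.1
-90 41 [-9.9 -6.   6.2] 83.9
-80 45 [-10.5  -4.9   4.5] 84.3
-70 41 [-9.9 -5.3  4. ] 83.7
-60 43 [-9.8 -5.4  4.8] 83.7
-50 40 [-9.4 -4.6  4.3] 84.0
-40 40 [-9.8 -5.7  4.5] 82.7
-30 41 [-9.8 -5.2  5.6] 83.0
-20 36 [-9.8 -6.2  4.2] 83.6
-10 58 [-24.3 -15.3  14.8] 82.3
70 40 [-12.9  -2.7   9.5] 85.1
80 59 [-14.5  -6.5   9.9] 88.5
90 60 [-15.4  -8.5   8.4] 88.8
100 58 [-14.2  -8.    9.1] 88.2
110 57 [-14.7  -8.8   9.8] 88.3
120 61 [-14.5  -7.5   9.9] 88.3
130 23 [-13.2  -7.1   9.6] 87.8
170 27 [-10.6  -5.3   3.1] 79.4
180 30 [-10.4  -5.9   3.9] 81.4
190 32 [-11.3  -7.3   2.7] 81.0
325 230
wrist
-80 126 [-6.2  1.1  8.3] 85.0
-70 535 [-6.1  0.9  8.4] 85.0
-60 535 [-6.   1.3  8.2] 85.0
-50 213 [-5.9  1.3  8.6] 85.0
-30 338 [-6.2  0.8  8.3] 84.8
-20 656 [-6.1  1.3  8.2] 84.9
-10 774 [-6.8  0.8  8.9] 85.0
0 2106 [-18.9   0.3  20.7] 84.8
10 1285 [-16.2   1.6  19. ] 85.2
20 809 [-6.1  1.2  8.5] 84.8
30 851 [-6.1  1.2  8.3] 84.8
40 886 [-6.3  0.9  8.2] 84.8
50 959 [-6.2  1.1  8.2] 84.7
60 983 [-6.1  1.1  8.2] 84.7
70 1329 [-9.1  1.1 11.3] 85.5
80 1984 [-10.7   1.1  12.7] 89.8
90 2088 [-10.7   1.1  12.7] 89.7
100 2236 [-10.7   1.   12.7] 89.7
110 512 [-10.7   1.   12.7] 89.6
```

View pics/c3.png

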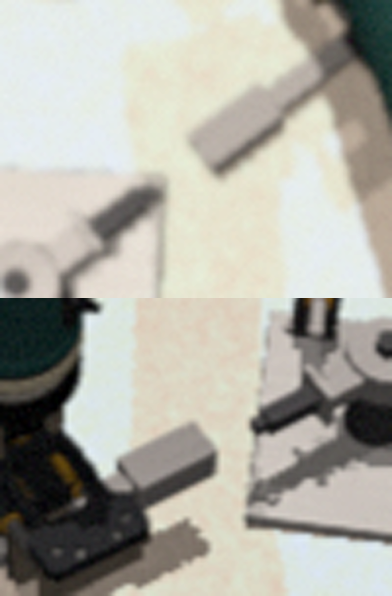

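The crops show the socket mouth facing the stub. Both cameras agree that the bar is about 1.6 mm off in +n and about 1.3 mm high relative to the stub. I'll correct that and advance along the axis.

Request:
arm_command --deltas '[[1,[0.12,0.1,-0.15],[0,0,0]],[1,[0.12,0.1,-0.15],[0,0,0]],[1,[-0.82,1.27,-0.15],[0,0,0]],[1,[-1.75,2.44,-0.15],[0,0,0]],[1,[-2.07,2.83,-0.15],[0,0,0]],[1,[-2.38,3.22,-0.15],[0,0,0]],[1,[-2.69,3.61,-0.15],[0,0,0]],[1,[-3.0,4.0,-0.15],[0,0,0]],[1,[-3.0,4.0,-0.15],[0,0,0]]]'

```text
t: 6.85
tool_pos: [667.3, 4.7, 57.1]
ee_rot: [[-0.625, 0.781, -0.0], [0.781, 0.625, 0.0], [0.0, 0.0, -1.0]]
wrist_force: [1.1, 1.0, -2.6]
grip_width: 15.3
```

```bash
python3 chk.py
```

```text
6.85 [667.3   4.7  57.1] [[-0.6246, 0.7809, -0.0], [0.7809, 0.6246, 0.0002], [0.0002, 0.0001, -1.0]] [ 1.1  1.  -2.6] [-0.03 -0.15 -0.01]
```

Request:
arm_command --deltas '[[1,[-0.27,0.42,0],[0,0,0]],[1,[-0.58,0.81,0],[0,0,0]],[1,[-0.9,1.2,0],[0,0,0]],[1,[-1.21,1.59,0],[0,0,0]],[1,[-1.21,1.59,0],[0,0,0]]]'

```text
t: 7.48
tool_pos: [655.2, 20.9, 57.2]
ee_rot: [[-0.625, 0.781, -0.0], [0.781, 0.625, 0.0], [0.0, 0.0, -1.0]]
wrist_force: [0.3, -0.2, -2.8]
grip_width: 15.6
```

```bash
python3 chk.py
```

```text
7.475 [655.2  20.9  57.2] [[-0.6249, 0.7807, -0.0], [0.7807, 0.6249, 0.0002], [0.0002, 0.0001, -1.0]] [ 0.3 -0.2 -2.8] [ 0.01 -0.15 -0.01]
```

Request:
arm_command --deltas '[[1,[-0.12,0.16,0],[0,0,0]],[1,[-0.25,0.31,0],[0,0,0]],[1,[-0.31,0.39,0],[0,0,0]],[1,[-0.31,0.39,0],[0,0,0]]]'

```text
t: 7.98
tool_pos: [652.3, 24.2, 57.1]
ee_rot: [[-0.624, 0.781, 0.0], [0.781, 0.624, 0.0], [-0.0, 0.0, -1.0]]
wrist_force: [-0.1, -0.3, -3.1]
grip_width: 15.8
```

Request:
arm_command --deltas '[[1,[-0.06,0.08,0],[0,0,0]],[1,[-0.06,0.08,0],[0,0,0]]]'

```text
t: 8.22
tool_pos: [651.7, 25.0, 57.1]
ee_rot: [[-0.624, 0.781, 0.0], [0.781, 0.624, 0.0], [0.0, 0.0, -1.0]]
wrist_force: [-0.2, 1.0, -2.8]
grip_width: 15.5
```

Request:
arm_command --deltas '[[1,[-0.06,0.08,0],[0,0,0]],[1,[-0.06,0.08,0],[0,0,0]]]'

```text
t: 8.48
tool_pos: [651.1, 25.8, 57.1]
ee_rot: [[-0.624, 0.781, -0.0], [0.781, 0.624, 0.0], [0.0, -0.0, -1.0]]
wrist_force: [0.1, -0.3, -2.3]
grip_width: 15.8
```

Request:
arm_command --deltas '[[1,[-0.06,0.08,0],[0,0,0]],[1,[-0.06,0.08,0],[0,0,0]]]'

```text
t: 8.72
tool_pos: [650.5, 26.7, 57.1]
ee_rot: [[-0.624, 0.781, 0.0], [0.781, 0.624, 0.0], [0.0, 0.0, -1.0]]
wrist_force: [-0.3, 0.9, -2.6]
grip_width: 15.5
```

Request:
arm_command --deltas '[[1,[-0.06,0.08,0],[0,0,0]],[1,[-0.06,0.08,0],[0,0,0]]]'

```text
t: 8.98
tool_pos: [649.9, 27.5, 57.1]
ee_rot: [[-0.624, 0.781, -0.0], [0.781, 0.624, 0.0], [0.0, 0.0, -1.0]]
wrist_force: [-0.2, 0.3, -3.8]
grip_width: 15.5
```

Request:
arm_command --deltas '[[1,[-0.06,0.08,0],[0,0,0]],[1,[-0.06,0.08,0],[0,0,0]]]'

```text
t: 9.22
tool_pos: [649.7, 27.6, 57.2]
ee_rot: [[-0.624, 0.781, 0.001], [0.781, 0.624, -0.001], [-0.001, 0.0, -1.0]]
wrist_force: [1.5, -1.6, -3.0]
grip_width: 15.7
```

Request:
arm_command --deltas '[[1,[-0.06,0.08,0],[0,0,0]],[1,[-0.06,0.08,0],[0,0,0]]]'

```text
t: 9.48
tool_pos: [649.6, 27.6, 57.3]
ee_rot: [[-0.624, 0.782, 0.002], [0.782, 0.624, -0.001], [-0.002, 0.001, -1.0]]
wrist_force: [2.8, -4.6, -2.7]
grip_width: 15.6
```

Request:
arm_command --deltas '[[1,[-0.06,0.08,0],[0,0,0]],[1,[-0.06,0.08,0],[0,0,0]]]'

```text
t: 9.72
tool_pos: [649.6, 27.6, 57.5]
ee_rot: [[-0.623, 0.782, 0.003], [0.782, 0.623, -0.002], [-0.003, 0.001, -1.0]]
wrist_force: [4.5, -4.9, -3.6]
grip_width: 16.2
```

Collar contact is felt at radius 185.5 mm from the estimated pivot, where 185 is expected. I'll relax the push, then compute the arc.

Request:
arm_command --deltas '[[1,[0.13,-0.17,0],[0,0,0]],[1,[0.13,-0.17,0],[0,0,0]],[1,[0.13,-0.17,0],[0,0,0]]]'

```text
t: 10.1
tool_pos: [649.7, 27.7, 57.2]
ee_rot: [[-0.624, 0.781, 0.001], [0.781, 0.624, -0.0], [-0.001, 0.0, -1.0]]
wrist_force: [3.4, -3.3, -2.2]
grip_width: 15.7
```

```bash
cat > arc.py <<'E'
import numpy as np,sys
def rows(t0,ts,R=18.55,phi=-50.8):
    f=lambda t:R*np.array([np.cos(np.radians(phi)-t),np.sin(np.radians(phi)-t)])
    return [(round(t,3),(f(t)-f(t0)).round(2).tolist(),round(-np.degrees(t-t0),1)) for t in ts]
if __name__=="__main__":
    t0=float(sys.argv[1]);print(*rows(t0,[t0+float(s) for s in sys.argv[2:]]),sep="\n")
E
python3 arc.py 0 .04 .08 .12 .16 .20 .24 .28 .32; python3 arc.py .32 .04 .08 .12 .16 .20 .24 .28; python3 chk.py
```

```text
(0.04, [-0.58, -0.46], np.float64(-2.3))
(0.08, [-1.19, -0.89], np.float64(-4.6))
(0.12, [-1.81, -1.3], np.float64(-6.9))
(0.16, [-2.44, -1.68], np.float64(-9.2))
(0.2, [-3.09, -2.04], np.float64(-11.5))
(0.24, [-3.75, -2.37], np.float64(-13.8))
(0.28, [-4.43, -2.68], np.float64(-16.0))
(0.32, [-5.12, -2.96], np.float64(-18.3))
(0.36, [-0.7, -0.25], np.float64(-2.3))
(0.4, [-1.41, -0.47], np.float64(-4.6))
(0.44, [-2.12, -0.67], np.float64(-6.9))
(0.48, [-2.85, -0.83], np.float64(-9.2))
(0.52, [-3.58, -0.97], np.float64(-11.5))
(0.56, [-4.31, -1.07], np.float64(-13.8))
(0.6, [-5.05, -1.15], np.float64(-16.0))
10.1 [649.7  27.7  57.2] [[-0.6242, 0.7813, 0.0006], [0.7813, 0.6242, -0.0004], [-0.0007, 0.0003, -1.0]] [ 3.4 -3.3 -2.2] [-0.79 -0.75  0.03]
```

Request:
arm_command --deltas '[[1,[-0.58,-0.46,0],[0,0,-2.3]],[1,[-1.19,-0.89,0],[0,0,-4.6]],[1,[-1.81,-1.3,0],[0,0,-6.9]],[1,[-2.44,-1.68,0],[0,0,-9.2]],[1,[-3.09,-2.04,0],[0,0,-11.5]],[1,[-3.75,-2.37,0],[0,0,-13.8]],[1,[-4.43,-2.68,0],[0,0,-16.0]],[1,[-5.12,-2.96,0],[0,0,-18.3]],[1,[-5.12,-2.96,0],[0,0,-18.3]]]'

```text
t: 11.22
tool_pos: [602.1, -1.1, 58.6]
ee_rot: [[-0.346, 0.938, 0.009], [0.938, 0.346, 0.002], [-0.002, 0.009, -1.0]]
wrist_force: [11.0, -2.4, -5.0]
grip_width: 15.8
```

```bash
cat >> chk.py <<'E'
r=o["tool_pos"][:2]-[532.4,171.3];e=r/np.linalg.norm(r)
yaw=np.degrees(np.arctan2(o["ee_rot"][1,0],o["ee_rot"][0,0]))
print("R",np.linalg.norm(r).round(1),"theta",(-np.arctan2(r[1],r[0])-np.radians(50.8)).round(3),"yawtheta",np.radians(128.65-yaw).round(3),"Frad",(o["wrist_force"][:2]@e).round(1),"Ftan(+resists)",(o["wrist_force"][:2]@[-e[1],e[0]]).round(1))
E
python3 chk.py
```

```text
11.225 [602.1  -1.1  58.6] [[-0.3456, 0.9383, 0.0088], [0.9384, 0.3456, 0.0016], [-0.0016, 0.0088, -1.0]] [11.  -2.4 -5. ] [-0.61 -2.39 -0.41]
R 186.0 theta 0.3 yawtheta 0.322 Frad 6.4 Ftan(+resists) 9.3
```

Request:
arm_command --deltas '[[1,[-0.68,-0.35,0],[0,0,-2.3]],[1,[-1.39,-0.57,0],[0,0,-4.6]],[1,[-2.1,-0.77,0],[0,0,-6.9]],[1,[-2.83,-0.93,0],[0,0,-9.2]],[1,[-3.56,-1.07,0],[0,0,-11.5]],[1,[-3.56,-1.07,0],[0,0,-11.5]]]'

```text
t: 11.98
tool_pos: [565.7, -11.7, 58.5]
ee_rot: [[-0.151, 0.988, 0.007], [0.988, 0.151, 0.001], [0.0, 0.007, -1.0]]
wrist_force: [7.3, -2.7, -3.2]
grip_width: 15.7
```

```bash
python3 chk.py; python3 arc.py .52 .03 .06 .09 .12 .15 .18 .21 .24 .27 .3
```

```text
11.975 [565.7 -11.7  58.5] [[-0.1513, 0.9885, 0.0071], [0.9885, 0.1513, 0.0014], [0.0003, 0.0073, -1.0]] [ 7.3 -2.7 -3.2] [-0.67 -1.92 -0.49]
R 186.0 theta 0.504 yawtheta 0.523 Frad 4.0 Ftan(+resists) 6.7
(0.55, [-0.55, -0.08], np.float64(-1.7))
(0.58, [-1.1, -0.15], np.float64(-3.4))
(0.61, [-1.66, -0.2], np.float64(-5.2))
(0.64, [-2.21, -0.23], np.float64(-6.9))
(0.67, [-2.77, -0.25], np.float64(-8.6))
(0.7, [-3.33, -0.25], np.float64(-10.3))
(0.73, [-3.88, -0.23], np.float64(-12.0))
(0.76, [-4.44, -0.2], np.float64(-13.8))
(0.79, [-4.99, -0.15], np.float64(-15.5))
(0.82, [-5.54, -0.08], np.float64(-17.2))
```

Request:
arm_command --deltas '[[1,[-0.55,-0.08,0],[0,0,-1.7]],[1,[-1.1,-0.15,0],[0,0,-3.4]],[1,[-1.66,-0.2,0],[0,0,-5.2]],[1,[-1.66,-0.2,0],[0,0,-5.2]]]'

```text
t: 12.48
tool_pos: [547.8, -14.1, 58.0]
ee_rot: [[-0.061, 0.998, 0.004], [0.998, 0.061, 0.001], [0.0, 0.004, -1.0]]
wrist_force: [5.2, -3.0, -2.9]
grip_width: 16.0
```

```bash
python3 chk.py; python3 arc.py .61 .02 .04 .06 .08 .1 .12 .14 .16
```

```text
12.475 [547.8 -14.1  58. ] [[-0.0607, 0.9981, 0.0044], [0.9982, 0.0607, 0.0007], [0.0004, 0.0044, -1.0]] [ 5.2 -3.  -2.9] [-0.78 -1.33 -0.52]
R 186.1 theta 0.601 yawtheta 0.614 Frad 3.4 Ftan(+resists) 5.0
(0.63, [-0.37, -0.02], np.float64(-1.1))
(0.65, [-0.74, -0.04], np.float64(-2.3))
(0.67, [-1.11, -0.05], np.float64(-3.4))
(0.69, [-1.48, -0.05], np.float64(-4.6))
(0.71, [-1.85, -0.04], np.float64(-5.7))
(0.73, [-2.22, -0.03], np.float64(-6.9))
(0.75, [-2.59, -0.01], np.float64(-8.0))
(0.77, [-2.96, 0.02], np.float64(-9.2))
```

Request:
arm_command --deltas '[[1,[-0.37,-0.02,0],[0,0,-1.1]],[1,[-0.74,-0.04,0],[0,0,-2.3]],[1,[-1.11,-0.05,0],[0,0,-3.4]],[1,[-1.11,-0.05,0],[0,0,-3.4]]]'

```text
t: 12.98
tool_pos: [532.8, -14.2, 56.7]
ee_rot: [[-0.005, 1.0, -0.004], [1.0, 0.005, -0.0], [-0.0, -0.004, -1.0]]
wrist_force: [-3.3, -1.0, -2.5]
grip_width: 15.8
```

Request:
arm_command --deltas '[[1,[-0.37,0,0],[0,0,-1.1]],[1,[-0.56,0,0],[0,0,-1.7]],[1,[-0.56,0,0],[0,0,-1.7]]]'

```text
t: 13.35
tool_pos: [527.7, -14.2, 56.6]
ee_rot: [[0.025, 1.0, -0.003], [1.0, -0.025, 0.0], [0.0, -0.003, -1.0]]
wrist_force: [-5.5, 0.2, -0.7]
grip_width: 15.5
```

```bash
python3 chk.py; python3 arc.py .70 .02 .04 .06 .08 .1 .12 .14 .16 .18 .2
```

```text
13.35 [527.7 -14.2  56.6] [[0.0248, 0.9997, -0.0029], [0.9997, -0.0248, 0.0001], [0.0001, -0.0029, -1.0]] [-5.5  0.2 -0.7] [0.   1.11 0.21]
R 185.6 theta 0.709 yawtheta 0.699 Frad -0.1 Ftan(+resists) -5.5
(0.72, [-0.37, 0.01], np.float64(-1.1))
(0.74, [-0.74, 0.03], np.float64(-2.3))
(0.76, [-1.11, 0.05], np.float64(-3.4))
(0.78, [-1.48, 0.08], np.float64(-4.6))
(0.8, [-1.85, 0.12], np.float64(-5.7))
(0.82, [-2.22, 0.17], np.float64(-6.9))
(0.84, [-2.59, 0.22], np.float64(-8.0))
(0.86, [-2.95, 0.28], np.float64(-9.2))
(0.88, [-3.32, 0.35], np.float64(-10.3))
(0.9, [-3.68, 0.43], np.float64(-11.5))
```

Request:
arm_command --deltas '[[1,[-0.37,0.01,0],[0,0,-1.1]],[1,[-0.74,0.03,0],[0,0,-2.3]],[1,[-0.74,0.03,0],[0,0,-2.3]]]'

```text
t: 13.72
tool_pos: [520.1, -13.9, 56.6]
ee_rot: [[0.066, 0.998, -0.003], [0.998, -0.066, 0.0], [-0.0, -0.003, -1.0]]
wrist_force: [-6.6, 0.9, -1.8]
grip_width: 15.5
```

Request:
arm_command --deltas '[[1,[-0.37,0.02,0],[0,0,-1.1]],[1,[-0.74,0.05,0],[0,0,-2.3]],[1,[-0.74,0.05,0],[0,0,-2.3]]]'

```text
t: 14.1
tool_pos: [512.1, -13.2, 56.5]
ee_rot: [[0.105, 0.994, -0.004], [0.994, -0.105, 0.0], [-0.0, -0.004, -1.0]]
wrist_force: [-8.8, 1.3, -0.4]
grip_width: 15.7
```

Request:
arm_command --deltas '[[1,[-0.37,0.04,0],[0,0,-1.1]],[1,[-0.37,0.04,0],[0,0,-1.1]]]'

```text
t: 14.35
tool_pos: [508.5, -12.8, 56.5]
ee_rot: [[0.124, 0.992, -0.004], [0.992, -0.124, 0.0], [-0.0, -0.004, -1.0]]
wrist_force: [-6.1, 0.8, -2.2]
grip_width: 15.8
```

Request:
arm_command --deltas '[[1,[-0.37,0.05,0],[0,0,-1.1]],[1,[-0.37,0.05,0],[0,0,-1.1]]]'

```text
t: 14.6
tool_pos: [505.4, -12.4, 56.6]
ee_rot: [[0.143, 0.99, -0.003], [0.99, -0.143, 0.0], [-0.0, -0.003, -1.0]]
wrist_force: [-6.4, 0.2, -2.1]
grip_width: 15.6
```

Request:
arm_command --deltas '[[1,[-0.36,0.05,0],[0,0,-1.1]],[1,[-0.36,0.05,0],[0,0,-1.1]]]'

```text
t: 14.85
tool_pos: [502.8, -12.0, 56.9]
ee_rot: [[0.162, 0.987, -0.001], [0.987, -0.162, 0.0], [0.0, -0.001, -1.0]]
wrist_force: [-5.6, 1.4, -2.4]
grip_width: 15.7
```

Request:
arm_command --deltas '[[1,[-0.36,0.06,0],[0,0,-1.1]],[1,[-0.36,0.06,0],[0,0,-1.1]]]'

```text
t: 15.1
tool_pos: [500.1, -11.7, 57.2]
ee_rot: [[0.182, 0.983, 0.001], [0.983, -0.182, 0.0], [0.0, 0.001, -1.0]]
wrist_force: [-3.2, 1.4, -2.5]
grip_width: 15.8
```

Request:
arm_command --deltas '[[1,[-0.36,0.06,0],[0,0,-1.1]],[1,[-0.36,0.06,0],[0,0,-1.1]]]'

```text
t: 15.35
tool_pos: [497.0, -11.3, 57.4]
ee_rot: [[0.201, 0.98, 0.002], [0.98, -0.201, 0.0], [0.0, 0.002, -1.0]]
wrist_force: [-1.4, 1.0, -3.6]
grip_width: 16.0
```

Request:
arm_command --deltas '[[1,[-0.36,0.07,0],[0,0,-1.1]],[1,[-0.36,0.07,0],[0,0,-1.1]]]'

```text
t: 15.6
tool_pos: [493.4, -10.8, 57.4]
ee_rot: [[0.22, 0.975, 0.002], [0.975, -0.22, -0.0], [0.0, 0.002, -1.0]]
wrist_force: [-0.7, -0.4, -2.9]
grip_width: 15.9
```

```bash
python3 chk.py; python3 arc.py .90 .02 .04 .06 .08 .1 .12
```

```text
15.6 [493.4 -10.8  57.4] [[0.2204, 0.9754, 0.0018], [0.9754, -0.2204, -0.0], [0.0004, 0.0018, -1.0]] [-0.7 -0.4 -2.9] [-0.04 -0.03  0.04]
R 186.2 theta 0.895 yawtheta 0.897 Frad 0.5 Ftan(+resists) -0.6
(0.92, [-0.36, 0.08], np.float64(-1.1))
(0.94, [-0.72, 0.17], np.float64(-2.3))
(0.96, [-1.08, 0.27], np.float64(-3.4))
(0.98, [-1.44, 0.38], np.float64(-4.6))
(1.0, [-1.79, 0.49], np.float64(-5.7))
(1.02, [-2.14, 0.61], np.float64(-6.9))
```

Now in the play, with the lever on the pin. I'll push on in small steps.

Request:
arm_command --deltas '[[1,[-0.36,0.08,0],[0,0,-1.1]],[1,[-0.36,0.08,0],[0,0,-1.1]]]'

```text
t: 15.85
tool_pos: [489.1, -9.9, 57.2]
ee_rot: [[0.238, 0.971, 0.0], [0.971, -0.238, -0.0], [-0.0, 0.0, -1.0]]
wrist_force: [-0.3, -0.2, -2.8]
grip_width: 15.8
```

Request:
arm_command --deltas '[[1,[-0.36,0.09,0],[0,0,-1.1]],[1,[-0.36,0.09,0],[0,0,-1.1]]]'

```text
t: 16.1
tool_pos: [485.9, -9.0, 57.3]
ee_rot: [[0.257, 0.966, 0.001], [0.966, -0.257, 0.0], [0.0, 0.001, -1.0]]
wrist_force: [0.8, -0.1, -2.4]
grip_width: 15.7
```

Request:
arm_command --deltas '[[1,[-0.36,0.1,0],[0,0,-1.1]],[1,[-0.36,0.1,0],[0,0,-1.1]]]'

```text
t: 16.35
tool_pos: [482.8, -7.9, 57.4]
ee_rot: [[0.276, 0.961, 0.002], [0.961, -0.276, 0.0], [0.001, 0.002, -1.0]]
wrist_force: [5.1, -0.9, -2.9]
grip_width: 15.7
```

```bash
python3 chk.py
```

```text
16.35 [482.8  -7.9  57.4] [[0.2761, 0.9611, 0.0021], [0.9611, -0.2761, 0.0001], [0.0007, 0.002, -1.0]] [ 5.1 -0.9 -2.9] [-0.13 -0.74 -0.28]
R 186.0 theta 0.954 yawtheta 0.954 Frad -0.5 Ftan(+resists) 5.1
```

Request:
arm_command --deltas '[[1,[-0.25,0.07,0],[0,0,-0.8]],[1,[-0.25,0.07,0],[0,0,-0.8]]]'

```text
t: 16.6
tool_pos: [480.4, -7.2, 57.4]
ee_rot: [[0.289, 0.957, 0.002], [0.957, -0.289, 0.0], [0.001, 0.002, -1.0]]
wrist_force: [5.4, -1.1, -3.1]
grip_width: 16.1
```

Request:
arm_command --deltas '[[1,[-0.2,0.06,0],[0,0,-0.6]],[1,[-0.2,0.06,0],[0,0,-0.6]]]'

```text
t: 16.85
tool_pos: [478.8, -6.7, 57.5]
ee_rot: [[0.299, 0.954, 0.003], [0.954, -0.299, 0.0], [0.001, 0.003, -1.0]]
wrist_force: [5.8, -1.8, -3.8]
grip_width: 15.7
```

Request:
arm_command --deltas '[[1,[-0.25,0.08,0],[0,0,-0.8]],[1,[-0.25,0.08,0],[0,0,-0.8]]]'

```text
t: 17.1
tool_pos: [476.8, -6.2, 57.7]
ee_rot: [[0.313, 0.95, 0.004], [0.95, -0.313, -0.0], [0.001, 0.004, -1.0]]
wrist_force: [6.6, -1.4, -3.1]
grip_width: 15.8
```

Request:
arm_command --deltas '[[1,[-0.2,0.06,0],[0,0,-0.6]],[1,[-0.2,0.06,0],[0,0,-0.6]]]'

```text
t: 17.35
tool_pos: [475.2, -5.7, 57.8]
ee_rot: [[0.323, 0.946, 0.005], [0.946, -0.323, -0.0], [0.001, 0.004, -1.0]]
wrist_force: [6.9, -2.2, -3.2]
grip_width: 15.8
```

```bash
python3 chk.py
```

```text
17.35 [475.2  -5.7  57.8] [[0.3232, 0.9463, 0.0046], [0.9463, -0.3232, -0.0001], [0.0014, 0.0044, -1.0]] [ 6.9 -2.2 -3.2] [-0.47 -1.58 -0.48]
R 186.0 theta 0.997 yawtheta 1.004 Frad 0.0 Ftan(+resists) 7.3
```

Request:
arm_command --deltas '[[1,[-0.24,0.09,0],[0,0,-0.8]],[1,[-0.48,0.17,0],[0,0,-1.5]],[1,[-0.48,0.17,0],[0,0,-1.5]]]'

```text
t: 17.73
tool_pos: [471.3, -4.4, 58.0]
ee_rot: [[0.348, 0.937, 0.006], [0.937, -0.348, -0.0], [0.002, 0.006, -1.0]]
wrist_force: [9.1, -3.2, -4.2]
grip_width: 15.9
```

Request:
arm_command --deltas '[[1,[-0.24,0.09,0],[0,0,-0.8]],[1,[-0.24,0.09,0],[0,0,-0.8]]]'

```text
t: 17.98
tool_pos: [469.4, -3.8, 58.2]
ee_rot: [[0.362, 0.932, 0.007], [0.932, -0.362, -0.001], [0.002, 0.007, -1.0]]
wrist_force: [10.3, -3.6, -4.6]
grip_width: 15.7
```

```bash
python3 chk.py
```

```text
17.975 [469.4  -3.8  58.2] [[0.3616, 0.9323, 0.0073], [0.9323, -0.3616, -0.0005], [0.0022, 0.0069, -1.0]] [10.3 -3.6 -4.6] [-0.89 -2.12 -0.49]
R 186.1 theta 1.03 yawtheta 1.045 Frad -0.1 Ftan(+resists) 10.9
```

Request:
arm_command --deltas '[[1,[-0.17,0.06,0],[0,0,-0.5]],[1,[-0.17,0.06,0],[0,0,-0.5]],[1,[-0.17,0.06,0],[0,0,-0.5]]]'

```text
t: 18.35
tool_pos: [468.3, -3.3, 58.3]
ee_rot: [[0.37, 0.929, 0.008], [0.929, -0.37, -0.001], [0.003, 0.008, -1.0]]
wrist_force: [10.3, -4.4, -4.0]
grip_width: 16.0
```

```bash
python3 chk.py; python3 arc.py 1.06 -.02 -.04 -.06 -.08 -.1 -.12 -.14 -.16
```

```text
18.35 [468.3  -3.3  58.3] [[0.3697, 0.9291, 0.0082], [0.9291, -0.3697, -0.0005], [0.0026, 0.0078, -1.0]] [10.3 -4.4 -4. ] [-1.   -2.43 -0.54]
R 186.0 theta 1.036 yawtheta 1.053 Frad 0.6 Ftan(+resists) 11.2
(1.04, [0.35, -0.13], np.float64(1.1))
(1.02, [0.7, -0.26], np.float64(2.3))
(1.0, [1.05, -0.38], np.float64(3.4))
(0.98, [1.4, -0.49], np.float64(4.6))
(0.96, [1.76, -0.59], np.float64(5.7))
(0.94, [2.11, -0.69], np.float64(6.9))
(0.92, [2.47, -0.78], np.float64(8.0))
(0.9, [2.84, -0.86], np.float64(9.2))
```

Request:
arm_command --deltas '[[1,[0.35,-0.13,0],[0,0,1.1]],[1,[0.7,-0.26,0],[0,0,2.3]],[1,[1.05,-0.38,0],[0,0,3.4]],[1,[1.4,-0.49,0],[0,0,4.6]],[1,[1.76,-0.59,0],[0,0,5.7]],[1,[2.11,-0.69,0],[0,0,6.9]],[1,[2.47,-0.78,0],[0,0,8.0]],[1,[2.47,-0.78,0],[0,0,8.0]],[1,[2.47,-0.78,0],[0,0,8.0]]]'

```text
t: 19.48
tool_pos: [487.9, -9.7, 56.8]
ee_rot: [[0.234, 0.972, -0.001], [0.972, -0.234, -0.0], [-0.0, -0.001, -1.0]]
wrist_force: [0.9, -1.1, -2.6]
grip_width: 15.6
```

```bash
python3 chk.py
```

```text
19.475 [487.9  -9.7  56.8] [[0.2341, 0.9722, -0.0015], [0.9722, -0.2341, -0.0], [-0.0004, -0.0014, -1.0]] [ 0.9 -1.1 -2.6] [-0.24 -0.17 -0.08]
R 186.3 theta 0.925 yawtheta 0.911 Frad 0.8 Ftan(+resists) 1.1
```

Request:
arm_command --deltas '[[1,[0.05,0,0],[0,0,0]],[1,[-0.05,-0.4,0],[0,0,0]],[1,[-0.15,-0.8,0],[0,0,0]],[1,[-0.19,-1.0,0],[0,0,0]],[1,[-0.19,-1.0,0],[0,0,0]]]'

```text
t: 20.1
tool_pos: [486.7, -20.1, 57.1]
ee_rot: [[0.235, 0.972, -0.0], [0.972, -0.235, -0.0], [-0.0, -0.0, -1.0]]
wrist_force: [-0.6, 0.1, -2.6]
grip_width: 16.1
```

```bash
python3 chk.py
```

```text
20.1 [486.7 -20.1  57.1] [[0.2351, 0.972, -0.0], [0.972, -0.2351, -0.0001], [-0.0001, -0.0, -1.0]] [-0.6  0.1 -2.6] [-0.06 -0.06  0.  ]
R 196.8 theta 0.918 yawtheta 0.912 Frad 0.1 Ftan(+resists) -0.5
```

Request:
arm_command --deltas '[[1,[-0.19,-0.8,0],[0,0,0]],[1,[-0.38,-1.6,0],[0,0,0]],[1,[-0.48,-2.0,0],[0,0,0]],[1,[-0.48,-2.0,0],[0,0,0]]]'

```text
t: 20.6
tool_pos: [482.0, -40.4, 57.1]
ee_rot: [[0.236, 0.972, 0.0], [0.972, -0.236, -0.0], [-0.0, 0.0, -1.0]]
wrist_force: [0.8, 0.0, -3.2]
grip_width: 15.7
```

Request:
arm_command --deltas '[[1,[-0.24,-1.0,0],[0,0,0]],[1,[-0.48,-2.0,0],[0,0,0]],[1,[-0.84,-3.5,0],[0,0,0]],[1,[-1.2,-5.0,0],[0,0,0]],[1,[-1.2,-5.0,0],[0,0,0]]]'

```text
t: 21.22
tool_pos: [469.5, -91.8, 57.0]
ee_rot: [[0.238, 0.971, -0.0], [0.971, -0.238, -0.001], [-0.001, -0.0, -1.0]]
wrist_force: [-0.6, -0.5, -2.1]
grip_width: 15.8
```

```bash
python3 chk.py
python3 - <<'E'
from h import *
from cell import *
c=read_camera("top");im=cv2.cvtColor(c["frame"],cv2.COLOR_RGB2BGR)
cv2.imwrite("pics/t4.png",cv2.convertScaleAbs(cv2.resize(im[90:310,90:450],(720,440),interpolation=cv2.INTER_CUBIC),alpha=1.4))
E
```

```text
21.225 [469.5 -91.8  57. ] [[0.2378, 0.9713, -0.0004], [0.9713, -0.2378, -0.0006], [-0.0007, -0.0002, -1.0]] [-0.6 -0.5 -2.1] [-0.06 -0.05 -0.01]
R 270.5 theta 0.919 yawtheta 0.915 Frad 0.6 Ftan(+resists) -0.5
```

View pics/t4.png

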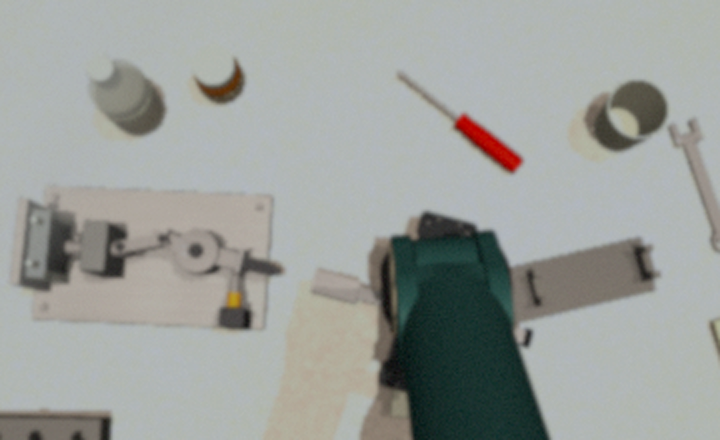

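The lever rests on the pin at (235, 300), the bar is off the stub, and the jar, bottle and cup have not moved. I'll carry the bar back to the rest.

Request:
arm_command --deltas '[[1,[0,0,3],[0,0,0]],[1,[0,0,6],[0,0,0]],[1,[0.9,-4,6],[0,0,5.6]],[1,[1.8,-8,6],[0,0,11.2]],[1,[2.7,-12,6],[0,0,16.8]],[1,[3.6,-16,6],[0,0,22.4]],[1,[4.5,-19.9,6],[0,0,28]],[1,[4.5,-19.9,6],[0,0,28]],[1,[4.5,-19.9,3],[0,0,28]],[1,[4.5,-19.9,0],[0,0,28]],[1,[4.5,-19.9,-0.5],[0,0,28]],[1,[4.5,-19.9,-0.5],[0,0,28]]]'

```text
t: 22.78
tool_pos: [515.5, -288.0, 52.4]
ee_rot: [[-0.25, 0.968, 0.0], [0.968, 0.25, 0.0], [0.0, 0.0, -1.0]]
wrist_force: [-0.0, 0.4, -2.6]
grip_width: 15.5
```

Run:
```python
exec(open('chk.py').read())
c=read_camera("wrist");X=cloud(c).reshape(-1,3)
d=np.array([np.cos(np.radians(104.2)),np.sin(np.radians(104.2))])
r=X[:,:2]-[514,-290];a=r@d;n=r@[-d[1],d[0]]
for lo in range(-130,130,20):
    k=(a>lo)&(a<lo+20)&(abs(n)<25)&(X[:,2]>62)&(X[:,2]<95)
    if k.sum()>20: print(lo,k.sum(),np.percentile(n[k],[2,50,98]).round(1),np.median(X[k,2]).round(1),a[k].min().round(1),a[k].max().round(1))
k=(abs(a)<80)&(X[:,2]>6)&(X[:,2]<14)&(abs(n)<45);print("plate n",np.percentile(n[k],[1,99]))
k=(abs(n)<18)&(abs(n)>13.5)&(X[:,2]>50)&(X[:,2]<56);print("saddle",np.unique(a[k].round()))
```

```text
22.775 [ 515.5 -288.    52.4] [[-0.2501, 0.9682, 0.0003], [0.9682, 0.2501, 0.0004], [0.0003, 0.0004, -1.0]] [-0.   0.4 -2.6] [-0.07 -0.1  -0.03]
R 459.6 theta 0.721 yawtheta 0.422 Frad -0.4 Ftan(+resists) -0.1
-90 61 [-9.1 -2.5  6.5] 78.2 -71.7 -70.1
-70 1076 [-8.8 -1.   6.4] 78.2 -70.0 -50.0
-50 275 [-8.7 -0.9  6.9] 78.2 -50.0 -44.0
-30 908 [-8.7 -0.8  6.6] 78.2 -24.8 -10.0
-10 1587 [-8.9 -1.2  6.9] 78.3 -10.0 10.0
10 3473 [-22.1  -0.7  20.2] 78.4 10.0 30.0
30 1731 [-8.4 -0.7  6.9] 78.2 30.0 50.0
50 1937 [-8.3 -0.6  7. ] 78.2 50.0 69.8
70 3182 [-12.9  -0.6  11.7] 82.8 70.1 90.0
90 4294 [-13.   -0.5  12. ] 83.2 90.0 110.0
110 795 [-12.9  -0.8  11.9] 83.1 110.0 113.7
plate n [-34.00224733  34.85568036]
saddle [-92. -91. -90. -89. -88. -87. -86. -85. -84. -83. -82. -81.  10.  11.
  48.  49.  50.  51.  52.  53.  54.  55.  56.  57.  58.  59.]
```

Request:
arm_command --deltas '[[1,[-0.09,-0.02,-0.8],[0,0,-0.2]],[1,[-0.09,-0.02,-1.6],[0,0,-0.2]],[1,[-0.09,-0.02,-2.1],[0,0,-0.2]],[1,[-0.09,-0.02,-2.43],[0,0,-0.2]],[1,[-0.09,-0.02,-2.43],[0,0,-0.2]],[1,[-0.09,-0.02,-2.43],[0,0,-0.2]]]'

```text
t: 23.58
tool_pos: [514.2, -289.1, 27.8]
ee_rot: [[-0.246, 0.969, 0.0], [0.969, 0.246, -0.0], [-0.0, 0.0, -1.0]]
wrist_force: [-0.4, 0.1, -2.3]
grip_width: 15.7
```

Request:
arm_command --deltas '[[1,[0,0,-0.05],[0,0,0]],[1,[0,0,-0.05],[0,0,0]],[0.7,[0,0,-0.05],[0,0,0]],[0.7,[0,0,-0.05],[0,0,0]],[0.4,[0,0,-0.05],[0,0,0]],[0.2,[0,0,-0.05],[0,0,0]],[0.2,[0,0,-0.05],[0,0,0]],[0.2,[0,0,-0.05],[0,0,0]],[0.2,[0,0,-0.05],[0,0,0]]]'

```text
t: 24.7
tool_pos: [514.1, -289.1, 27.3]
ee_rot: [[-0.246, 0.969, 0.0], [0.969, 0.246, -0.0], [-0.0, 0.0, -1.0]]
wrist_force: [-0.1, 0.6, 0.3]
grip_width: 73.5
```

Request:
arm_command --deltas '[[0.2,[0,0,2],[0,0,0]],[0.2,[0,0,5],[0,0,0]],[0.2,[0,0,10],[0,0,0]],[0.2,[0,0,15],[0,0,0]],[0.2,[0,0,17],[0,0,0]],[0.2,[0,0,17],[0,0,0]],[0.2,[0,0,17],[0,0,0]]]'

```text
t: 25.58
tool_pos: [513.5, -288.9, 196.8]
ee_rot: [[-0.246, 0.969, -0.001], [0.969, 0.246, 0.0], [0.001, -0.001, -1.0]]
wrist_force: [-1.1, -0.4, -0.2]
grip_width: 73.9
```

Run:
```python
exec(open('chk.py').read())
c=read_camera("wrist");cv2.imwrite("pics/w5.png",cv2.cvtColor(c["frame"],cv2.COLOR_RGB2BGR));X=cloud(c).reshape(-1,3)
d=np.array([np.cos(np.radians(104.2)),np.sin(np.radians(104.2))])
r=X[:,:2]-[514,-290];a=r@d;n=r@[-d[1],d[0]]
for lo in range(-130,130,20):
    k=(a>lo)&(a<lo+20)&(abs(n)<25)&(X[:,2]>47)&(X[:,2]<65)
    if k.sum()>20: print(lo,np.percentile(n[k],[2,50,98]).round(1),np.median(X[k,2]).round(1))
k=(abs(n)<6)&(X[:,2]>49)&(X[:,2]<65);print("bar",a[k].min(),a[k].max())
c=read_camera("top");np.savez("top5.npz",**c)
im=cv2.cvtColor(c["frame"],cv2.COLOR_RGB2BGR)
a=cv2.resize(im[175:265,90:240],None,fx=5,fy=5,interpolation=cv2.INTER_CUBIC)
cv2.imwrite("pics/c5.png",cv2.convertScaleAbs(a,alpha=1.6))
```

```text
25.575 [ 513.5 -288.9  196.8] [[-0.2458, 0.9693, -0.001], [0.9693, 0.2458, 0.0003], [0.0005, -0.0009, -1.0]] [-1.1 -0.4 -0.2] [-0.03 -0.16 -0.01]
R 460.6 theta 0.725 yawtheta 0.426 Frad 0.5 Ftan(+resists) -1.1
-130 [-9.4  0.7 10.1] 53.5
-110 [-16.9   0.7  18.3] 53.4
-90 [-19.7   0.7  20.5] 53.3
-70 [-7.   0.7  8.3] 53.3
-50 [-6.9  0.6  8.2] 53.3
-30 [-6.8  0.6  8.1] 53.4
-10 [-7.6  0.6  7.9] 53.4
10 [-7.5  0.6  7.8] 53.4
30 [-16.9  -0.3  17.2] 53.4
50 [-19.5  -0.3  19.8] 53.4
70 [-11.9   0.6  13. ] 58.1
90 [-12.6   0.5  12.8] 58.4
110 [-12.4  -0.3  12.6] 58.4
bar -130.56971720944142 132.7383896767652
```

View pics/c5.png

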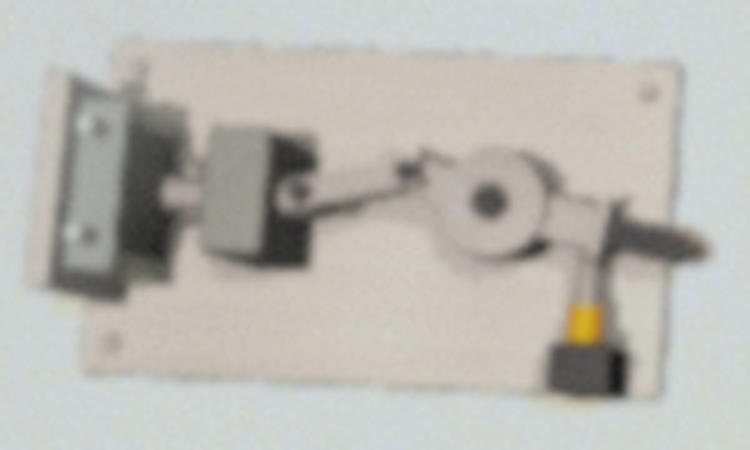

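The bar lies in both saddles (top at 53.4 mm, n offset 0.6 mm). The lever's arm rests against the pin at (595, 265). I'm handing in.

```bash
python3 -c "
from cell import *
print(finish_job())"
```

```text
the job is handed in; nothing more can be done
None
```

The clamp is locked and the bar is back in its rest. I handed the job in about 26 s into the 72 s limit, and `finish_job` gave no verdict.

- **Fitting the bar:** I slid it onto the stub until its mouth met the collar, felt at 185.5 mm from the pivot where 185 is expected.
- **Over the dead point and onto the pin:** I turned the lever in small steps and pushed into the pin until the force at the bar's middle read about 11 N. The target was 12 N. I stopped short because 6 to 10 N already counts as firmly home.
- **Taking the bar off:** I eased back to the play, about 1 N, then drew the bar off with almost no side force.

**Last checks**
- **Lever:** the top view shows it past its dead point and against the pin.
- **Bar:** it lies in both saddles within about 2 mm of where it started, with its rod top at 53.4 mm where 53 is expected.
- **Gripper:** it is open about 170 mm above the bar, touching nothing.
- **Surroundings:** the cup, bottle and jar looked unmoved in the view taken after the bar came off. The tip box was hidden by the arm in that view and I did not check it again, though the bar and fingers passed above it.

I could not measure the pin's travel directly. From the push force I estimate 2.3 to 4.2 mm, inside the 2.3 to 4.6 mm window. I did not measure the lever's speed either; the force readings showed no sudden jump. No check failed.

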